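# Park the toy cars and lock the cam-lever stop

## Robot

A 6-joint arm with a two-finger parallel gripper is mounted at the origin on the work surface. World frame = base frame: x ahead of the robot, y to its left, z up, the work surface at z = 0. Lengths are in mm, angles in degrees, forces in N, time in s.
With the tool pointing down it reaches from about 350 to 850 mm from the base axis. Payload 8.1 kg.
Tool frame: the origin (TCP) lies at the centre of the arm's flange, where the gripper is bolted on; the fingertips stand 173 mm ahead of it and the grasp point (between the pads) lies 155 mm ahead of it; z points along the fingers, y is the line along which they close (so a half turn about z gives the same grasp; the last joint's range is limited). The gripper opens to 85 mm and grips with 20 to 120 N. Pads are 22 mm wide; open, the fingers measure 114 mm over their backs; the gripper's body (76 mm by 85 mm) begins 54 mm behind the grasp point. The pads swing forward as they close: fully open they stand 13 mm farther back than shut.
Start: joints at [64.378, 7.471, 85.268, -0, 87.261, -4.893], TCP at [212.354, 561.171, 404.692] pointing down, gripper open.
Joint ranges: [-169.43, 169.43], [-51.17, 129.36], [1.28, 143.12], [-76.62, 256.62], [0, 156.53], [-152.29, 152.29]. Speed limits (degrees/s): [136.94, 136.94, 159.86, 180, 180, 180].

## Interface

Orientations are given as [roll, pitch, yaw] about the fixed x, y, z axes, in that order (R = Rz(yaw) Ry(pitch) Rx(roll)).
In Python, from bench import * gives the robot as it stands.
- The arm moves only by the shell command python3 -m jog 'ROWS' [FORCE]. ROWS is text: rows parted by semicolons, each of 7 numbers parted by spaces: the shift along the tool's x, y, z scaled (see below), then the turn, a rotation vector about the tool's x, y, z scaled (see below), then the closure, from -1 (fully open) to 1 (shut). In form: tx ty tz wx wy wz hand; .... A call has 1 to 5 rows; each row shifts and turns the commanded pose from where the row before left it, along the tool's axes as they then stand; what a row does not reach is not made up. The controller multiplies each number of a shift by 0.1 m and each number of a turn by 60 degrees. A row lasts 1/8 s, in which the tool goes at most 62.5 mm and 10.7 degrees, less where a joint would pass 70% of its speed; a pose out of reach is approached as far as the arm can. A call with a number of a shift or a turn outside -1 to 1 is refused whole. A call with a gripper value outside its range is refused whole. The fingers move at their own pace and stop on an object; FORCE is the grip in N (left out, the last holds). Time passes only in rows, so rows that do not move let the fingers close. It gives the time, the measured TCP pose, the force, the opening and the grip force at its end, in the units of the state.
- sense(): the state, without advancing time (a new reading comes with each control period).
- snapshot(name): name is "side" or "top" or "wrist"; returns a dict with "img" (420x560x3 uint8, red, green, blue), "fx", "fy", "cx", "cy" (pixels), "extrinsics" (4x4, takes a point from camera to world coordinates). Camera axes: x right, y down, z forward; pixel columns grow to the right and rows downward; lengths in mm; the calibration is good to about 2 mm. The wrist camera is an equidistant fisheye: a pixel r from the principal point sees the ray r / f radians off the axis. A picture is of the moment at which its call begins. There is no depth.
- hand_in(): hands the job in; it is judged then, once.
The state is a dict: "time": time; "joint_pos": joint angles; "qd": joint speeds; "joint_efforts": joint torques, N m; "tool_pos": TCP position; "tcp_rot": TCP orientation; "ft_force": force on the tool from outside, world axes, zero at the start; "wrist_torque": the same for the moment, N m; "finger_gap": finger opening in mm; "grip_force": force on a finger pad.
Only numpy, scipy, OpenCV 4.12 (cv2) and the standard library are available. Lean on these libraries where they do the work, as an engineer would, in place of code of your own. Each camera call takes 0.05 s, during which the arm holds its last target. There are 200 camera calls.

## Task

Put the toy cars away in the grey bedside organiser: flip the cam lever open to free its sliding stop, move every car from the compartment box into the lane, all side by side on their wheels and lying across the lane, and push the stop up until the row stands closed up against the low end wall with no gaps left. Then flip the lever back over centre, fully shut, so that the stop is clamped against the row. Leave the tea cup, the balm jar and the key alone.

Things in the scene. Friction and masses are not known exactly. Their poses are not given: they have to be found in the camera images.
- end_wall (a point): fixed grey organiser: middle of the end wall's inner face at the lane floor (4 mm above the table). Axes are the organiser's: +y along the lane towards stop and clamp block, x across, z up. Lane 84 mm wide inside, side walls 12 mm and end wall 7 mm high above its floor. Clamp block (60 mm in x, 44 in y, top 44 mm above the table) centred 325 mm from the end wall
- stop (a joint): white sliding stop: clear lane length in m between end wall and stop plate, 0 to 0.25. Plate 80 mm across the lane, 8 mm thick, top 36 mm above the table; a 14 mm rod from it runs through the clamp block, its free end standing out up to 220 mm beyond. Lever open: slides against about 2 N, stays where left. Lever shut: clamped, about 10 N
- stop_grip (a point): middle of the upright grip tab on the stop, 60 mm above the table: tab 30 mm across the lane (x), 14 mm thick along it (y), standing from 36 to 74 mm above the table; this point is 7 mm behind the face that meets the cars; axes as end_wall
- lever (a joint): cam lever angle, rad: 0 = shut (arm stretched to the organiser's -x side, 0.15 rad above level), 2.5 = fully open (swung up and over to the +x side, 0.49 rad above level). Dead centre about 0.45. Sprung: let go above 1.5 it flies open, lower down it stays or creeps; pressed past dead centre to 0 it stays shut. Takes up to 0.4 N m (8 N at the grip point). Rod is free above 1.2
- lever_grip (a point): on the steel lever's arm 55 mm from its hinge: the arm is 16 mm wide (along the lane, y), 10 mm thick and reaches 75 mm from the hinge. Axes turn with the lever (at 0 they are those of end_wall)
- lever_hinge (a point): hinge of the lever over the clamp block, 56 mm above the table, axis along the lane (y); axes as end_wall. At lever value q the grip point lies from here at 55 mm x (-cos(q+0.15) in x, +sin(q+0.15) in z)
- bin_mid (a point): fixed cream compartment box: centre of its floor (4 mm above the table). 90 mm in x, 264 in y; four compartments in a row along y, 66 mm apart, at y = -99, -33, 33, 99 mm; ridges between them reach 4 mm, its front and back rims 6 mm above the floor. Each compartment holds at most one car, lying along x
- car1_mid (a point): centre (half-way up, 16 mm above its underside) of a toy car, saloon with its cabin in the middle; hard plastic, 68 mm long (its x axis, nose +x), 34 mm wide (y) with flat sides, 32 mm high (z), about 80 g, wheels do not turn. None if this car is not there this time
- car2_mid (a point): centre (half-way up, 16 mm above its underside) of a toy car, van with a long cabin; hard plastic, 68 mm long (its x axis, nose +x), 34 mm wide (y) with flat sides, 32 mm high (z), about 80 g, wheels do not turn. None if this car is not there this time
- car3_mid (a point): centre (half-way up, 16 mm above its underside) of a toy car, pick-up, short cabin just ahead of the middle; hard plastic, 68 mm long (its x axis, nose +x), 34 mm wide (y) with flat sides, 32 mm high (z), about 80 g, wheels do not turn. None if this car is not there this time
- car4_mid (a point): centre (half-way up, 16 mm above its underside) of a toy car, lorry-like, short cabin near the tail (at x = -20 mm; the middle is only 18 mm high); hard plastic, 68 mm long (its x axis, nose +x), 34 mm wide (y) with flat sides, 32 mm high (z), about 80 g, wheels do not turn. None if this car is not there this time
- car1: underside centre of car1
- car2: underside centre of car2
- car3: underside centre of car3
- car4: underside centre of car4
- cup: grey ceramic tea cup, 76 mm wide, 62 mm high (origin under it); leave alone
- balm: green lidded balm jar, 60 mm wide, 45 mm high (origin under it); leave alone
- key: steel key with a black plastic tag, 83 mm long, 5 mm thick, lying flat; leave alone
Things that resemble listed ones, but are neither listed nor needed, are in the scene too. Leave any yellow look-alike of the car1 alone. What is shaped like the car4 but turquoise is not meant.

How it is judged:
By the outcome, as a careful person would: the job done as asked, in the order asked, and still so for the second after the job is handed in, with the robot touching nothing.
Of car1, car2, car3, car4 only 2 to 4 are there at a start; the rules pass over those that are not, and their reading is None.
At some moment in a run one of car1, car2, car3, car4 may be knocked a few centimetres aside while the robot is not near it.
Once in a run the grip may slacken for a moment while it holds something.
It also fails if it takes over 192 s, if anything falls off the work surface, if the arm or the gripper's body presses on something with over 40 N, if the wrist force passes 120 N, or if a joint passes its speed limit or range.

## Working session

There is one attempt and no reset: what is moved stays moved. The work goes in short steps, Python scripts to look and compute and a shell command to move; the robot and the scene stay as the last step left them, time stands still between calls to the robot, and variables do not carry over. Pictures are saved under pics/ and viewed, at most 14 in all, crops included, and the job is handed in when it is done.

```bash
mkdir -p pics
python3 - <<'E'
from bench import *
import cv2,numpy as np,pickle
d={}
for n in ["top","side"]:
    s=snapshot(n); d[n]=s; cv2.imwrite(f"pics/{n}0.png",cv2.cvtColor(s["img"],cv2.COLOR_RGB2BGR))
    print(n,s["fx"],s["fy"],s["cx"],s["cy"]);print(np.round(s["extrinsics"],3).tolist())
pickle.dump(d,open("s0.pkl","wb"))
print(sense())
E
```

```text
top 419.51793096126204 419.51793096126204 277.60429187013585 207.18598625539352
[[-0.012, -0.995, 0.098, 386.323], [-1.0, 0.012, -0.001, -9.497], [0.0, -0.098, -0.995, 1083.957], [0.0, 0.0, 0.0, 1.0]]
side 436.6351986022912 436.6351986022912 277.2817361544023 220.51360967177948
[[0.868, -0.237, 0.437, 54.486], [-0.497, -0.447, 0.744, -738.148], [0.019, -0.862, -0.506, 566.562], [0.0, 0.0, 0.0, 1.0]]
{'time': 0.1, 'joint_pos': array([ 6.43788563e+01,  7.51023851e+00,  8.53237977e+01, -1.43614874e-03,
        8.72633129e+01, -4.89505601e+00]), 'qd': array([-0.07356876, -0.13206489, -0.1409885 ,  0.07011959,  0.05462477,
       -0.06365013]), 'joint_efforts': array([ 9.15109013e-04, -5.70947957e+01, -5.01944518e+01, -1.86604630e-04,
        8.11912876e-03, -3.85200607e-06]), 'tool_pos': array([212.24975369, 560.97292706, 403.74749132]), 'tcp_rot': array([-1.79902884e+02, -6.87772258e-03,  1.59273976e+02]), 'ft_force': array([ 1.48000032, -0.23015175, -0.22753722]), 'wrist_torque': array([-0.01408988,  0.00626539,  0.00921398]), 'grip_force': 0.0, 'finger_gap': 85.51548811737827}
```

View pics/top0.png

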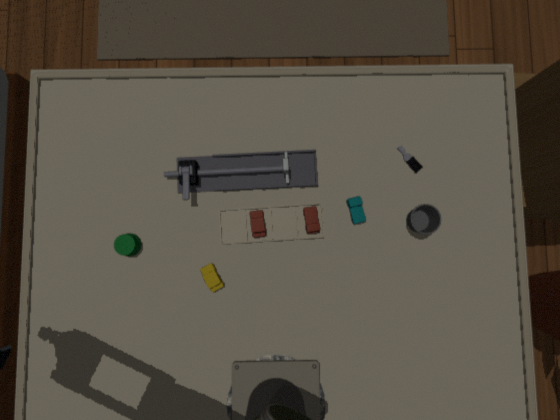

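View pics/side0.png

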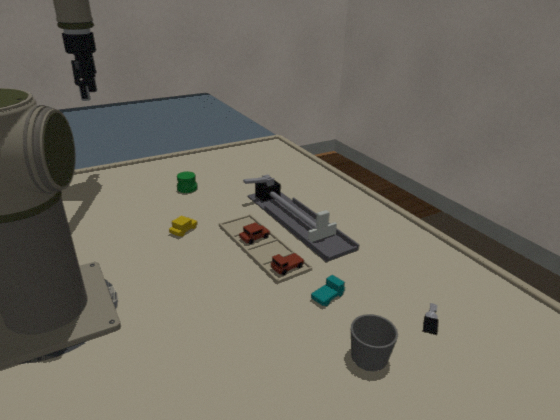

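Top view: organiser spans cols 177–317, rows 150–192, with the lever at (186,185) and the stop at (287,167). The box is at cols 221–322, with red cars at (258,223) and (312,220). The yellow one at (212,277) and the turquoise one at (357,210) are look-alikes, since neither is red nor in the box. I'll confirm with an enlarged crop.

Run:
```python
import cv2
a=cv2.imread("pics/top0.png")[140:250,160:330]
cv2.imwrite("pics/c0.png",cv2.resize(cv2.convertScaleAbs(a,alpha=1.5),None,fx=4.7,fy=4.7,interpolation=cv2.INTER_CUBIC))
a=cv2.imread("pics/side0.png")[165:285,210:370]
cv2.imwrite("pics/c1.png",cv2.resize(cv2.convertScaleAbs(a,alpha=1.5),None,fx=5,fy=5,interpolation=cv2.INTER_CUBIC))
```

```text
(no output)
```

View pics/c0.png

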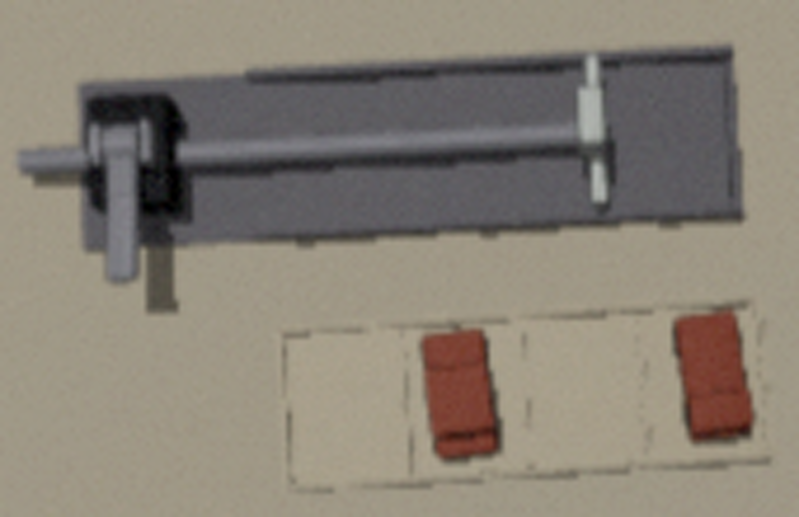

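View pics/c1.png

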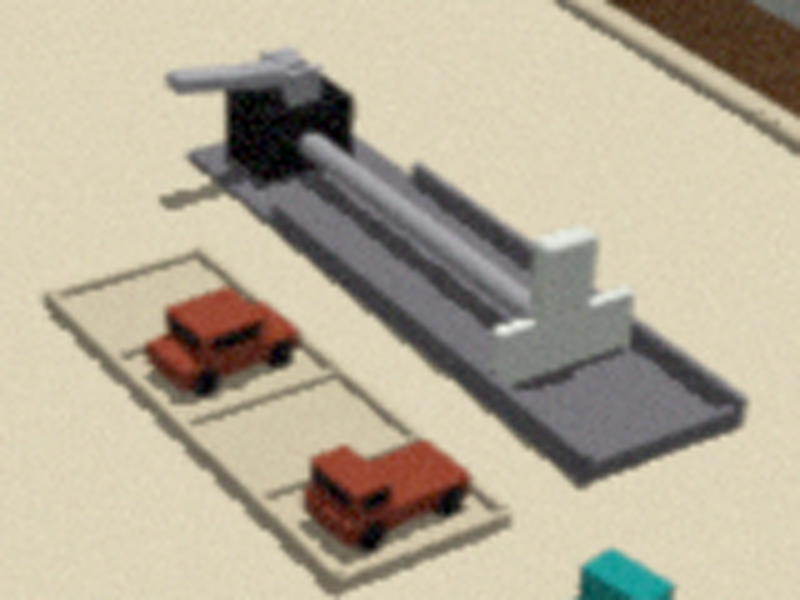

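```bash
cat > h.py <<'E'
import numpy as np,cv2,pickle
from scipy.spatial.transform import Rotation as R
def ray(s,u,v,fish=False):
    x=np.array([(u-s["cx"])/s["fx"],(v-s["cy"])/s["fy"]])
    if fish:
        r=np.linalg.norm(x); d=np.r_[x/r*np.sin(r),np.cos(r)]
    else: d=np.r_[x,1]
    E=np.array(s["extrinsics"]); return E[:3,3],E[:3,:3]@d
def at(s,u,v,z,fish=False):
    o,d=ray(s,u,v,fish); return (o+d*(z-o[2])/d[2])[:2]
def proj(s,P,fish=False):
    E=np.array(s["extrinsics"]); p=E[:3,:3].T@(np.asarray(P,float)-E[:3,3])
    if fish:
        r=np.hypot(p[0],p[1]); k=np.arctan2(r,p[2])/r; q=p[:2]*k
    else: q=p[:2]/p[2]
    return q*[s["fx"],s["fy"]]+[s["cx"],s["cy"]]
E
python3 - <<'E'
from h import *
d=pickle.load(open("s0.pkl","rb"));s=d["top"];t=d["side"]
for n,u,v,z in [("box+y-far",283,333,10),("box+y near",292,490,10),("box-y near",770,460,10),("box-y far",750,303,10),
 ("end far",733,47,11),("end near",742,218,11),("endin far",728,60,11),("farwall left",248,72,16),("base L far",80,84,4),("base L near",86,250,4),
 ("levertip a",105,281,45),("levertip b",137,281,45),("lev root a",106,150,56),("lev root b",137,150,56),("blk +x+y",90,97,44),("blk +x -y",166,97,44),
 ("tab a",580,88,74),("tab b",602,88,74),("tab c",606,140,74),("platefar",592,55,36),("platenear",599,204,36),
 ("rodend",20,160,30),
 ("A1",422,336,18),("A2",484,330,18),("A3",497,452,12),("A4",438,460,12),
 ("B1",673,318,18),("B2",733,312,18),("B3",752,430,32),("B4",693,440,32)]:
    print(n,np.round(at(s,160+u/4.7,140+v/4.7,z),1))
for n,u,v,z in [("end far",745,403,11),("end near",583,465,11),("box -y far",510,520,10),("box -y near",335,590,10),("box +y near",47,298,10),("box+y far",200,252,10)]:
    print("side",n,np.round(at(t,210+u/5,165+v/5,z),1))
E
```

```text
box+y-far [484.7 136.5]
box+y near [399.1 131.6]
box-y near [ 412.1 -128.1]
box-y far [ 498.  -119.2]
end far [ 640.7 -112.8]
end near [ 544.9 -115.7]
endin far [ 633.4 -109.9]
farwall left [628.7 155.2]
base L far [625.8 250.5]
base L near [532.6 246.2]
levertip a [510.3 226.2]
levertip b [510.1 209.2]
lev root a [578.6 223.9]
lev root b [578.4 207.5]
blk +x+y [609.8 235.5]
blk +x -y [609.3 194.8]
tab a [605.  -26.6]
tab b [604.8 -38.1]
tab c [577.4 -39.7]
platefar [631.3 -34. ]
platenear [549.8 -36.6]
rodend [578.6 276.3]
A1 [481.4  60. ]
A2 [484.2  26.4]
A3 [418.2  20.1]
A4 [414.3  52.1]
B1 [489.5 -76.4]
B2 [ 492.4 -109. ]
B3 [ 427.7 -116.5]
B4 [422.7 -84.9]
side end far [ 644.5 -108.9]
side end near [ 549.6 -113.9]
side box -y far [ 499.6 -131.2]
side box -y near [ 410.7 -136.8]
side box +y near [399.3 129.7]
side box+y far [486.6 135.3]
```

```bash
cat >> h.py <<'E'
def go(p,yaw=None):
    """tool-frame shift (units of 0.1 m) from the measured pose to world TCP p, and the yaw turn (units of 60 deg about tool z)"""
    from bench import sense
    s=sense(); r=R.from_euler("xyz",s["tcp_rot"],degrees=True)
    print("t%.1f"%s["time"],"pos",np.round(s["tool_pos"],1),"rpy",np.round(s["tcp_rot"],1),"F",np.round(s["ft_force"],1),"gap %.1f grip %.1f"%(s["finger_gap"],s["grip_force"]))
    if p is not None: print(" shift",np.round(r.inv().apply(np.array(p)-s["tool_pos"])/100,3), "" if yaw is None else "wz %.3f"%(-((yaw-s["tcp_rot"][2]+90)%180-90)/60))
def shot(n,f=None):
    from bench import snapshot
    s=snapshot(n)
    pickle.dump(s,open((f or n)+".pkl","wb"))
    if f: cv2.imwrite(f"pics/{f}.png",cv2.cvtColor(s["img"],cv2.COLOR_RGB2BGR))
    return s
E
python3 -m jog '0 0 0 0 0 -0.127 -1; 0 0 0 0 0 -0.127 -1; 0 0 0 0 0 -0.127 -1'
python3 -m jog '-.38 -.45 0 0 0 0 -1;-.38 -.45 0 0 0 0 -1;-.38 -.45 0 0 0 0 -1;-.38 -.45 0 0 0 0 -1;-.38 -.45 0 0 0 0 -1'
python3 -m jog '-.38 -.45 0 0 0 0 -1;-.38 -.45 0 0 0 0 -1;-.38 -.45 0 0 0 0 -1;0 0 0 0 0 0 -1;0 0 0 0 0 0 -1'
python3 - <<'E'
from h import *
go([527,215,300],182.1)
s=shot("wrist","w1"); print(s["fx"],s["cx"],s["cy"],np.round(s["extrinsics"],3).tolist())
E
```

```text
time: 0.48
tool_pos: [212.3, 561.0, 404.0]
tcp_rot: [-179.9, -0.0, -177.6]
ft_force: [1.6, -1.3, -0.5]
finger_gap: 85.4
grip_force: 0.0
time: 1.1
tool_pos: [411.4, 341.8, 404.3]
tcp_rot: [-180.0, -0.0, -177.9]
ft_force: [2.3, -0.5, -0.2]
finger_gap: 85.5
grip_force: 0.0
time: 1.72
tool_pos: [529.4, 212.6, 404.1]
tcp_rot: [180.0, -0.1, -177.9]
ft_force: [0.0, 0.2, -0.1]
finger_gap: 85.5
grip_force: 0.0
t1.7 pos [529.4 212.6 404.1] rpy [ 1.800e+02 -1.000e-01 -1.779e+02] F [ 0.   0.2 -0.1] gap 85.5 grip 0.0
 shift [0.022 0.025 1.041] wz -0.000
325.19226210127806 276.1281616887371 209.98848752840976 [[-0.036, 0.959, 0.282, 457.515], [0.999, 0.035, 0.009, 211.344], [-0.001, 0.282, -0.959, 373.287], [0.0, 0.0, 0.0, 1.0]]
```

View pics/w1.png

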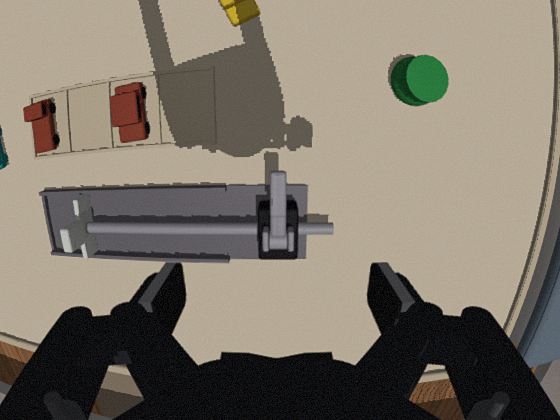

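The wrist view shows the lever from its tip (279,173) to the hinge (279,240), with the arm along the image column. The end wall is at columns 43–53 and the stop tab at (72,232).

Run:
```python
from h import *
s=pickle.load(open("w1.pkl","rb"))
for n,u,v,z in [("tipL",271,173,67),("tipR",287,173,67),("end near out",43,191,11),("end far out",53,254,11),("base near R",307,184,4),("base far R",306,258,4),("nearwall end",226,186,16),("farwall end",229,259,16),("blk near L",258,204,44),("blk near R",299,204,44)]:
    print(n,np.round(at(s,u,v,z,True),1))
```

```text
tipL [510.9 208. ]
tipR [510.3 223.3]
end near out [ 548.3 -109.2]
end far out [ 643.2 -110.2]
base near R [533.2 249.6]
base far R [627.1 254.4]
nearwall end [536.2 157. ]
farwall end [626.7 159.7]
blk near L [548.4 195.2]
blk near R [546.8 238.3]
```

```bash
python3 -m jog '0.01 0.02 .6 0 0 0 -1;0 0 .6 0 0 0 -1;0 0 .5 0 0 0 0;0 0 .13 0 0 0 0; 0 0 0 0 0 0 0' >/dev/null
python3 -m jog '0 0 0 0 0 0 1;0 0 0 0 0 0 1;0 0 0 0 0 0 1;0 0 0 0 0 0 1;0 0 0 0 0 0 1' 40
python3 -m jog '0 0 0 0 0 0 1;0 0 0 0 0 0 1;0 0 0 0 0 0 1'
python3 - <<'E'
from h import *
a=.15;n=18
for q in np.arange(.0,2.21,.2):
    p=55*np.array([-np.cos(q+a),np.sin(q+a)]); 
    if q>0: d=p-o; print("%.1f"%q,np.round([-d[0]/100,-d[1]/100],3),np.round(p+[0,56],0))
    o=p
E
```

```text
time: 3.02
tool_pos: [529.8, 214.3, 224.9]
tcp_rot: [-180.0, 0.2, -177.9]
ft_force: [-2.1, -5.9, 5.9]
finger_gap: 14.6
grip_force: 40.4
time: 3.4
tool_pos: [529.8, 214.3, 224.9]
tcp_rot: [-180.0, 0.2, -177.9]
ft_force: [-1.8, -5.7, 6.2]
finger_gap: 14.9
grip_force: 40.4
0.2 [-0.027 -0.106] [-52.  75.]
0.4 [-0.048 -0.099] [-47.  85.]
0.6 [-0.066 -0.087] [-40.  93.]
0.8 [-0.083 -0.072] [-32. 101.]
1.0 [-0.095 -0.055] [-22. 106.]
1.2 [-0.104 -0.035] [-12. 110.]
1.4 [-0.109 -0.013] [ -1. 111.]
1.6 [-0.109  0.009] [ 10. 110.]
1.8 [-0.106  0.03 ] [ 20. 107.]
2.0 [-0.097  0.051] [ 30. 102.]
2.2 [-0.085  0.069] [39. 95.]
```

```bash
python3 -m jog '-.027 0 -.106 0 0 0 1;-.048 0 -.099 0 0 0 1;-.066 0 -.087 0 0 0 1; 0 0 0 0 0 0 1'
python3 -m jog '-.083 0 -.072 0 0 0 1;-.095 0 -.055 0 0 0 1;-.104 0 -.035 0 0 0 1; 0 0 0 0 0 0 1'
python3 -m jog '-.109 0 -.013 0 0 0 1;-.109 0 .009 0 0 0 1;-.106 0 .03 0 0 0 1; -.097 0 .051 0 0 0 1; 0 0 0 0 0 0 1'
python3 - <<'E'
from h import *
shot("side","s1")
im=cv2.imread("pics/s1.png")[120:240,190:350]; cv2.imwrite("pics/s1c.png",cv2.resize(im,None,fx=4,fy=4))
E
```

```text
time: 3.9
tool_pos: [542.8, 214.9, 251.7]
tcp_rot: [-180.0, -0.0, -177.9]
ft_force: [-2.4, -4.4, -5.6]
finger_gap: 14.4
grip_force: 40.0
time: 4.4
tool_pos: [571.2, 215.9, 267.8]
tcp_rot: [-180.0, 0.0, -177.9]
ft_force: [-1.5, -5.4, -5.3]
finger_gap: 14.4
grip_force: 40.0
time: 5.03
tool_pos: [613.5, 218.0, 259.8]
tcp_rot: [180.0, 0.1, -177.9]
ft_force: [0.1, 0.6, 0.4]
finger_gap: -0.3
grip_force: 0.0
```

View pics/s1c.png

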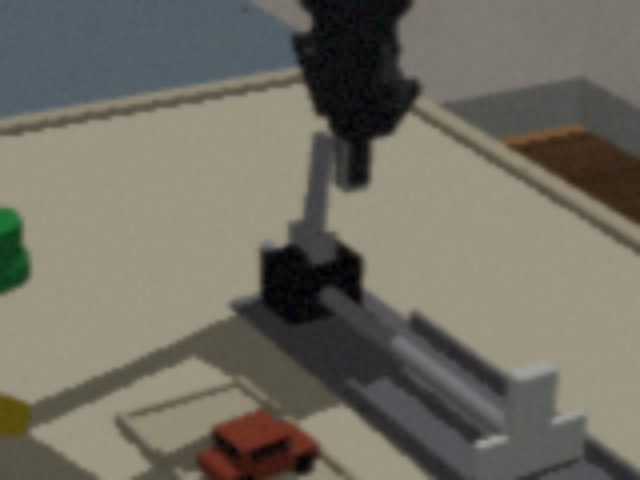

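```bash
python3 -m jog '0 0 -.6 0 0 0 1;.45 0 0 0 0 0 1;.4 0 0 0 0 0 1;0 0 .5 0 0 0 1;0 0 0 0 0 0 1'
python3 -m jog '-.2 0 0 0 0 0 1;-.2 0 0 0 0 0 1;-.2 0 0 0 0 0 1;-.2 0 0 0 0 0 1;-.1 0 0 0 0 0 1'
python3 -m jog '0 0 -.5 0 0 0 1;0 0 -.5 0 0 0 1;0 0 0 0 0 0 -1;0 0 0 0 0 0 -1'
python3 - <<'E'
from h import *
go([577,-25,225])
shot("side","s2")
im=cv2.imread("pics/s2.png")[120:240,190:350]; cv2.imwrite("pics/s2c.png",cv2.resize(im,None,fx=4,fy=4))
E
```

```text
time: 5.7
tool_pos: [525.4, 214.2, 266.0]
tcp_rot: [-179.9, -0.4, -177.8]
ft_force: [-0.8, -0.3, 0.7]
finger_gap: 0.2
grip_force: 0.0
time: 6.32
tool_pos: [619.3, 218.0, 271.0]
tcp_rot: [180.0, 0.1, -177.9]
ft_force: [0.0, 0.9, -0.4]
finger_gap: -0.2
grip_force: 0.0
time: 6.82
tool_pos: [617.8, 218.0, 370.1]
tcp_rot: [180.0, 0.0, -177.9]
ft_force: [-0.7, 0.7, -0.5]
finger_gap: 35.4
grip_force: 0.0
t6.8 pos [617.8 218.  370.1] rpy [ 180.     0.  -177.9] F [-0.7  0.7 -0.5] gap 35.4 grip 0.0
 shift [ 0.499 -2.414  1.45 ]
```

View pics/s2c.png

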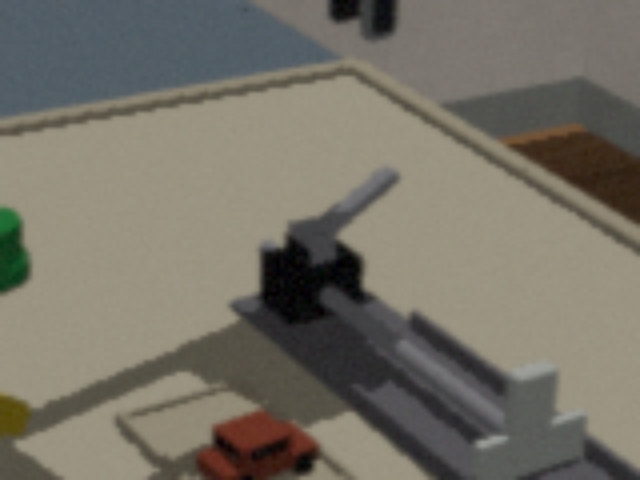

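Lever is fully open: its arm points to the upper right at (360,200) in the crop. Next I grip the stop tab and draw it back.

```bash
python3 -m jog '.07 -.5 0 0 0 0 0;.07 -.5 0 0 0 0 0;.07 -.5 0 0 0 0 0;.07 -.5 0 0 0 0 0;.075 -.5 0 0 0 0 0' 
python3 -m jog '0 0 .5 0 0 0 0;0 0 .5 0 0 0 0;0 0 .3 0 0 0 0;0 0 .22 0 0 0 0; 0 0 0 0 0 0 0'
python3 - <<'E'
from h import *
go([591.5,-33,217],182.1)
s=shot("wrist","w2")
E
```

```text
time: 7.5
tool_pos: [590.7, -34.6, 367.4]
tcp_rot: [180.0, -0.2, -177.9]
ft_force: [1.0, -0.1, -0.5]
finger_gap: 42.4
grip_force: 0.0
time: 8.12
tool_pos: [589.5, -32.9, 213.4]
tcp_rot: [179.9, -0.4, -177.9]
ft_force: [-0.1, 0.0, -0.3]
finger_gap: 42.5
grip_force: 0.0
t8.1 pos [589.5 -32.9 213.4] rpy [ 179.9   -0.4 -177.9] F [-0.1  0.  -0.3] gap 42.5 grip 0.0
 shift [-0.02  -0.002 -0.036] wz 0.000
```

View pics/w2.png

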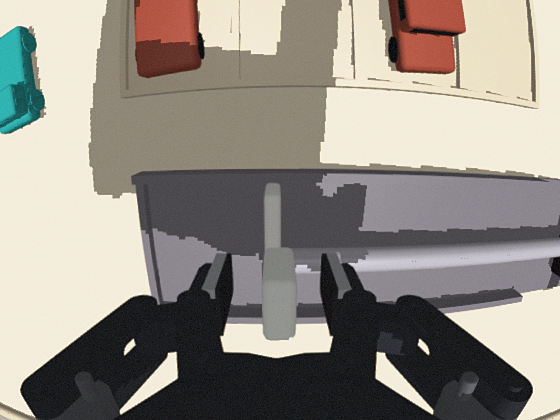

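The tab (280,290) sits between the fingers (232–322). I close and pull.

```bash
python3 -m jog '0 0 -.03 0 0 0 1;0 0 0 0 0 0 1;0 0 0 0 0 0 1;0 0 0 0 0 0 1;0 0 0 0 0 0 1' 60
python3 -m jog '0 .2 0 0 0 0 1;0 .2 0 0 0 0 1;0 .2 0 0 0 0 1;0 .2 0 0 0 0 1;0 .2 0 0 0 0 1'
python3 -m jog '0 0 0 0 0 0 1;0 0 0 0 0 0 0;0 0 0 0 0 0 0;0 0 0 0 0 0 0'
python3 -m jog '0 0 -.5 0 0 0 0;0 0 -.5 0 0 0 0;0 0 -.4 0 0 0 0;0 0 0 0 0 0 -1'
python3 - <<'E'
from h import *
s=shot("top","t1");cv2.imwrite("pics/t1c.png",cv2.resize(cv2.imread("pics/t1.png")[140:250,160:330],None,fx=4.7,fy=4.7,interpolation=2))
go([470,-5,400])
E
```

```text
time: 8.8
tool_pos: [592.3, -33.1, 222.5]
tcp_rot: [-180.0, 0.2, -177.9]
ft_force: [-3.0, 0.2, 6.6]
finger_gap: 13.2
grip_force: 59.4
time: 9.43
tool_pos: [588.5, 67.1, 222.5]
tcp_rot: [-179.9, 0.1, -177.9]
ft_force: [-1.3, -2.6, 6.5]
finger_gap: 13.1
grip_force: 59.6
time: 9.93
tool_pos: [587.9, 66.5, 220.4]
tcp_rot: [-180.0, 0.0, -177.9]
ft_force: [-0.1, -0.4, -0.7]
finger_gap: 42.5
grip_force: 0.0
time: 10.42
tool_pos: [589.2, 66.6, 365.4]
tcp_rot: [-180.0, 0.5, -177.9]
ft_force: [0.7, -0.4, 0.3]
finger_gap: 59.6
grip_force: 0.0
t10.5 pos [588.5  66.6 362.6] rpy [-180.     0.2 -177.9] F [-0.  -0.8 -1.6] gap 66.6 grip 0.0
 shift [ 1.209 -0.672 -0.379]
```

View pics/t1c.png

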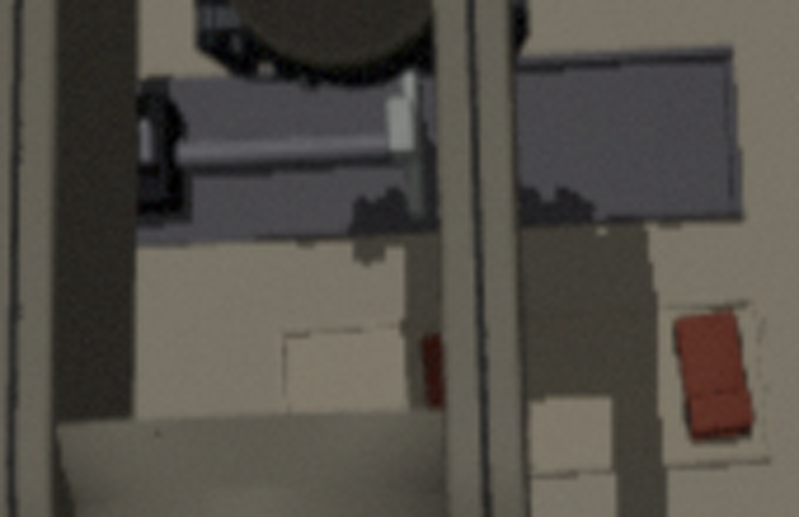

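Stop drawn back to about 168 mm clear. Next, a closer wrist look at both cars.

```bash
python3 -m jog '.38 -.44 0 0 0 0 -1;.38 -.44 0 0 0 0 -1;.38 -.44 0 0 0 0 -1;0 0 0 0 0 0 -1;0 0 0 0 0 0 -1'
python3 - <<'E'
from h import *
s=shot("wrist","w3")
go([458,-97,300])
E
```

```text
time: 11.1
tool_pos: [478.7, -69.4, 359.4]
tcp_rot: [180.0, -0.1, -177.9]
ft_force: [0.6, -0.0, -0.1]
finger_gap: 85.3
grip_force: 0.0
t11.2 pos [479.1 -69.  359.6] rpy [ 180.    -0.  -177.9] F [1.5 0.1 0.1] gap 85.2 grip 0.0
 shift [ 0.22  -0.273  0.596]
```

View pics/w3.png

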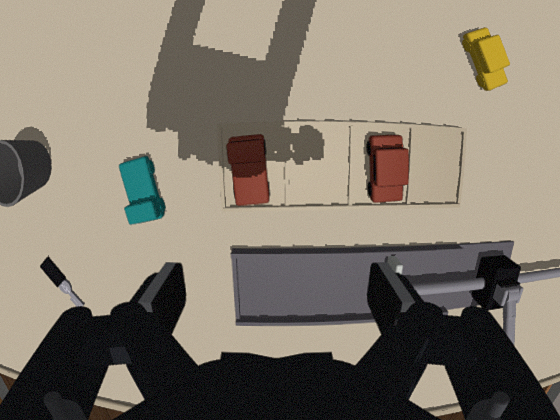

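Car B (red, short cabin at its near end) spans (228,137)–(270,204). Car A (red, mid cabin) spans (370,136)–(405,202). Turquoise at (142,188) and yellow at (488,58) stay put.

Run:
```python
from h import *
s=pickle.load(open("w3.pkl","rb"))
for n,z,P in [("B",22,[(235,206),(270,202),(268,164),(230,166)]),("Bcab",36,[(227,140),(264,136),(265,160),(229,164)]),("A",22,[(371,202),(403,200),(402,138),(371,139)]),("Acab",36,[(376,150),(408,149),(408,183),(376,185)])]:
    Q=np.array([at(s,u,v,z,True) for u,v in P]); print(n,Q.round(1).tolist(),Q.mean(0).round(1))
hsv=cv2.cvtColor(s["img"],cv2.COLOR_RGB2HSV);m=((hsv[...,0]<6)|(hsv[...,0]>174))&(hsv[...,1]>150)
for a,b in [(210,290),(350,420)]:
    k=np.zeros_like(m);k[110:220,a:b]=m[110:220,a:b]
    P=np.array([at(s,u,v,22,True) for v,u in np.argwhere(k)],np.float32); print(cv2.minAreaRect(P))
```

```text
B [[494.3, -108.1], [489.0, -73.8], [451.7, -76.8], [454.6, -113.2]] [472.4 -93. ]
Bcab [[428.6, -114.3], [424.3, -81.0], [446.0, -79.4], [450.6, -112.2]] [437.4 -96.7]
A [[485.1, 27.4], [481.5, 62.2], [418.6, 53.7], [422.3, 21.3]] [451.9  41.2]
Acab [[431.5, 22.8], [428.0, 55.3], [460.9, 59.2], [464.7, 26.1]] [446.3  40.9]
((458.18756103515625, -96.09614562988281), (65.9165267944336, 34.89779281616211), 7.333958625793457)
((449.8205261230469, 42.998626708984375), (66.3248291015625, 41.01897430419922), 6.576326370239258)
```

```bash
python3 -m jog '.215 -.258 0 0 0 0 -.5;0 0 .6 0 0 -.075 -.5;0 0 .6 0 0 0 -.5;0 0 .3 0 0 0 -.5;0 0 0 0 0 0 -.5'
python3 -m jog '0 0 0 0 0 0 -.5'
python3 - <<'E'
from h import *
s=shot("wrist","w4")
go([458.5,-95.5,180],186.6)
E
```

```text
time: 11.78
tool_pos: [457.2, -94.5, 207.3]
tcp_rot: [179.8, -0.3, -173.3]
ft_force: [-0.4, 0.3, 1.3]
finger_gap: 64.2
grip_force: 0.0
time: 11.9
tool_pos: [459.5, -95.6, 211.7]
tcp_rot: [-180.0, 0.1, -173.3]
ft_force: [0.1, 0.4, -0.7]
finger_gap: 64.0
grip_force: 0.0
t11.9 pos [459.7 -95.8 212.3] rpy [-179.9    0.2 -173.3] F [-0.4 -0.3 -0.1] gap 64.1 grip 0.0
 shift [0.013 0.005 0.323] wz 0.001
```

View pics/w4.png

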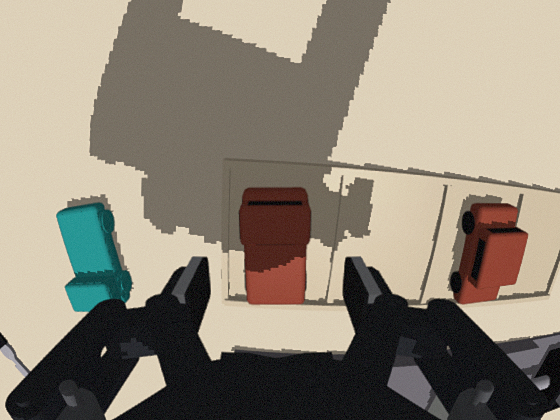

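Fingers straddle car B symmetrically (200–350 around 275). I descend and grip.

```bash
python3 -m jog '.01 0 .2 0 0 0 -.5;0 0 .11 0 0 0 -.5;0 0 0 0 0 0 .2;0 0 0 0 0 0 1;0 0 0 0 0 0 1' 50
python3 -m jog '0 0 0 0 0 0 1;0 0 0 0 0 0 1'
python3 -m jog '0 0 -.2 0 0 0 1;0 0 -.3 0 0 0 1;0 0 -.3 0 0 .075 1;0 0 0 0 0 0 1'
python3 -c "
from h import *
go([593.5,-80,182],182.1)"
```

```text
time: 12.58
tool_pos: [457.9, -96.2, 180.4]
tcp_rot: [-180.0, 0.1, -173.4]
ft_force: [-0.5, 0.8, 4.1]
finger_gap: 32.5
grip_force: 50.9
time: 12.82
tool_pos: [458.0, -96.3, 180.4]
tcp_rot: [-180.0, 0.1, -173.4]
ft_force: [-1.1, 0.3, 5.9]
finger_gap: 33.1
grip_force: 51.1
time: 13.32
tool_pos: [458.5, -96.4, 262.1]
tcp_rot: [-179.9, 0.3, -177.9]
ft_force: [0.7, -0.9, -0.4]
finger_gap: 32.7
grip_force: 50.3
t13.3 pos [458.5 -96.4 262.1] rpy [-179.9    0.3 -177.9] F [ 0.7 -0.9 -0.4] gap 32.7 grip 50.3
 shift [-1.351  0.116  0.807] wz 0.000
```

```bash
python3 -m jog '-.45 .04 0 0 0 0 1;-.45 .04 0 0 0 0 1;-.45 .035 0 0 0 0 1;0 0 0 0 0 0 1;0 0 .4 0 0 0 1'
python3 -m jog '0 0 .25 0 0 0 1;0 0 .12 0 0 0 1; 0 0 .03 0 0 0 1; 0 0 0 0 0 0 1'
python3 -c "
from h import *
go([593.5,-80,181],182.1); shot('wrist','w5')"
```

```text
time: 13.95
tool_pos: [593.4, -79.8, 221.0]
tcp_rot: [-179.9, 0.3, -177.8]
ft_force: [0.3, 0.3, -1.7]
finger_gap: 33.0
grip_force: 50.3
time: 14.45
tool_pos: [591.6, -79.7, 179.9]
tcp_rot: [-180.0, 0.0, -177.8]
ft_force: [0.4, 0.2, -0.6]
finger_gap: 32.8
grip_force: 50.9
t14.4 pos [591.6 -79.7 179.9] rpy [-180.     0.  -177.8] F [ 0.4  0.2 -0.6] gap 32.8 grip 50.9
 shift [-0.019 -0.004 -0.01 ] wz 0.001
```

View pics/w5.png

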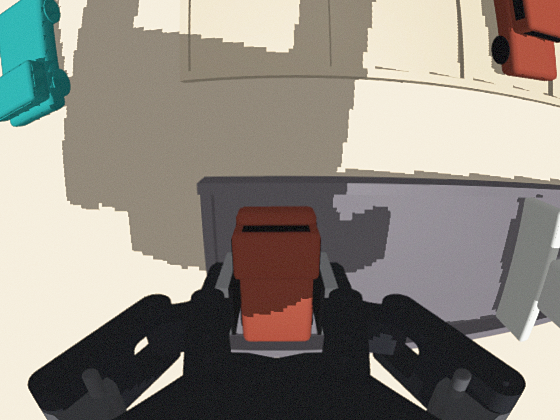

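Car B is in the lane at (276,270), square to it. I release, rise and go to car A.

```bash
python3 -m jog '0 0 0 0 0 0 0;0 0 0 0 0 0 0;0 0 0 0 0 0 -.2;0 0 -.4 0 0 0 -.2;0 0 -.5 0 0 0 -.5'
python3 -m jog '0 0 -.5 0 0 0 -.5;0 0 0 0 0 0 -.5'
python3 -c "
from h import *
go([451,41,300],186.6)"
```

```text
time: 15.12
tool_pos: [591.0, -79.2, 268.7]
tcp_rot: [179.9, -0.2, -177.9]
ft_force: [-0.0, 0.7, 0.3]
finger_gap: 63.7
grip_force: 0.0
time: 15.38
tool_pos: [593.7, -79.9, 325.6]
tcp_rot: [-179.8, 0.6, -177.9]
ft_force: [0.1, -0.6, -0.5]
finger_gap: 63.8
grip_force: 0.0
t15.4 pos [593.7 -79.9 325.6] rpy [-179.8    0.6 -177.9] F [ 0.1 -0.6 -0.5] gap 63.8 grip 0.0
 shift [1.384 1.262 0.239] wz -0.074
```

```bash
python3 -m jog '.345 .315 0 0 0 0 -.5;.345 .315 0 0 0 0 -.5;.345 .315 0 0 0 0 -.5;.345 .315 0 0 0 0 -.5;0 0 .6 0 0 -.075 -.5'
python3 -m jog '0 0 .5 0 0 0 -.5;0 0 0 0 0 0 -.5;0 0 0 0 0 0 -.5'
python3 -c "
from h import *
go([451.5,41,181],186.6); shot('wrist','w6')"
```

```text
time: 16.0
tool_pos: [450.4, 42.8, 263.9]
tcp_rot: [-179.9, 0.7, -173.2]
ft_force: [1.2, -0.8, -0.4]
finger_gap: 64.0
grip_force: 0.0
time: 16.38
tool_pos: [449.8, 41.2, 210.5]
tcp_rot: [-180.0, 0.0, -173.4]
ft_force: [0.4, 0.3, 0.8]
finger_gap: 63.9
grip_force: 0.0
t16.4 pos [449.8  41.2 210.5] rpy [-180.     0.  -173.4] F [0.4 0.3 0.8] gap 63.9 grip 0.0
 shift [-0.016 -0.004  0.295] wz 0.000
```

View pics/w6.png

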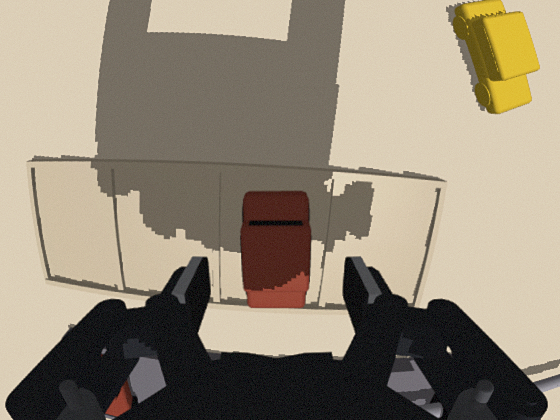

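Car A is centred between the fingers (276). I grip it and carry it to the lane.

```bash
python3 -m jog '-.015 0 .2 0 0 0 -.5;0 0 .1 0 0 0 -.5;0 0 0 0 0 0 .2;0 0 0 0 0 0 1;0 0 0 0 0 0 1' 50
python3 -m jog '0 0 0 0 0 0 1;0 0 0 0 0 0 1'
python3 -m jog '0 0 -.2 0 0 0 1;0 0 -.3 0 0 0 1;0 0 -.3 0 0 .075 1;0 0 0 0 0 0 1'
python3 -c "
from h import *
go([591.1,-16.4,181],182.1)"
```

```text
time: 17.05
tool_pos: [451.4, 41.4, 180.5]
tcp_rot: [-180.0, 0.1, -173.4]
ft_force: [-0.4, 0.2, 4.4]
finger_gap: 33.5
grip_force: 51.0
time: 17.3
tool_pos: [451.4, 41.4, 180.4]
tcp_rot: [-180.0, 0.1, -173.4]
ft_force: [-1.7, 0.4, 5.7]
finger_gap: 33.0
grip_force: 51.1
time: 17.8
tool_pos: [452.0, 41.4, 262.1]
tcp_rot: [-180.0, 0.3, -177.9]
ft_force: [0.4, 0.4, -0.6]
finger_gap: 33.6
grip_force: 50.4
t17.8 pos [452.   41.4 262.1] rpy [-180.     0.3 -177.9] F [ 0.4  0.4 -0.6] gap 33.6 grip 50.4
 shift [-1.365 -0.629  0.818] wz 0.000
```

```bash
python3 -m jog '-.45 -.21 0 0 0 0 1;-.45 -.21 0 0 0 0 1;-.465 -.21 0 0 0 0 1;0 0 0 0 0 0 1;0 0 0 0 0 0 1'
cat >> h.py <<'E'
def reds(cam,z=22):
    s=shot(cam); f=cam=="wrist"
    hsv=cv2.cvtColor(s["img"],cv2.COLOR_RGB2HSV);m=(((hsv[...,0]<7)|(hsv[...,0]>174))&(hsv[...,1]>150)&(hsv[...,2]>25)).astype(np.uint8)
    n,l,st,c=cv2.connectedComponentsWithStats(m)
    for i in range(1,n):
        if st[i,4]<40: continue
        P=np.array([at(s,u,v,z,f) for v,u in np.argwhere(l==i)],np.float32); q=P-[594.5,-108.3]; a=np.radians(2.1)
        o=q@np.array([[np.cos(a),-np.sin(a)],[np.sin(a),np.cos(a)]])
        print(cam,st[i],"org x %.0f..%.0f y %.0f..%.0f"%(*np.percentile(o[:,0],[1,99]),*np.percentile(o[:,1],[1,99])))
E
python3 -c "
from h import *
go([591.1,-16.4,181],182.1); reds('wrist'); reds('side'); reds('top')"
```

```text
time: 18.42
tool_pos: [588.7, -16.4, 257.6]
tcp_rot: [180.0, -0.2, -177.8]
ft_force: [-0.5, 1.0, -0.6]
finger_gap: 33.4
grip_force: 50.4
t18.4 pos [588.7 -16.4 257.6] rpy [ 180.    -0.2 -177.8] F [-0.5  1.  -0.6] gap 33.4 grip 50.4
 shift [-0.027 -0.002  0.766] wz 0.001
wrist [ 151  178   62   94 3658] org x -35..30 y 9..48
wrist [ 234  204   86  134 7487] org x -18..89 y 65..122
side [304 193  15  16  67] org x 43..106 y 185..253
side [321 235  28  14 158] org x -19..30 y 5..60
top [273 169  14   9  70] org x -23..-1 y 75..107
```

Car B is still in place; lower car A.

```bash
python3 -m jog '-.02 0 .4 0 0 0 1;0 0 .22 0 0 0 1;0 0 .12 0 0 0 1;0 0 .03 0 0 0 1;0 0 0 0 0 0 1'
python3 -c "
from h import *
go([591.1,-16.4,181],182.1); reds('wrist')"
```

```text
time: 19.2
tool_pos: [591.8, -16.3, 183.4]
tcp_rot: [-180.0, 0.1, -177.9]
ft_force: [0.1, 0.4, -1.7]
finger_gap: 33.0
grip_force: 50.4
t19.2 pos [591.8 -16.3 183.4] rpy [-1.800e+02  1.000e-01 -1.779e+02] F [ 0.1  0.4 -1.7] gap 33.0 grip 50.4
 shift [ 0.007 -0.     0.024] wz 0.001
wrist [  91  199   95  109 5104] org x -37..16 y 6..49
wrist [ 234  204   86  135 7527] org x -35..34 y 75..111
```

```bash
python3 -m jog '0 0 .025 0 0 0 1;0 0 0 0 0 0 0;0 0 0 0 0 0 0;0 0 0 0 0 0 0;0 0 -.4 0 0 0 0'
python3 -m jog '0 0 -.5 0 0 0 0;0 0 -.5 0 0 0 0;0 .42 0 0 0 0 0;0 .42 0 0 0 0 0;0 0 0 0 0 0 0'
python3 -c "
from h import *
go([588.3,66.8,218],182.1); reds('wrist')"
```

```text
time: 19.88
tool_pos: [589.4, -16.2, 216.4]
tcp_rot: [179.9, -0.4, -177.9]
ft_force: [0.0, 0.4, 1.3]
finger_gap: 42.9
grip_force: 0.0
time: 20.5
tool_pos: [588.1, 70.1, 320.1]
tcp_rot: [180.0, 0.0, -177.7]
ft_force: [-0.5, -0.7, -0.3]
finger_gap: 42.5
grip_force: 0.0
t20.5 pos [588.1  70.1 320.1] rpy [ 180.     0.  -177.7] F [-0.5 -0.7 -0.3] gap 42.5 grip 0.0
 shift [-1.000e-03 -3.400e-02  1.021e+00] wz 0.004
wrist [  90  163   48   71 2195] org x -35..30 y 6..50
wrist [ 154  163   46   75 2508] org x -33..32 y 72..111
```

```bash
python3 -m jog '0 -.034 .5 0 0 0 0;0 0 .4 0 0 0 0;0 0 .1 0 0 0 0;0 0 0 0 0 0 1;0 0 0 0 0 0 1' 60
python3 -m jog '0 0 0 0 0 0 1;0 0 0 0 0 0 1;0 0 0 0 0 0 1'
python3 -m jog '0 -.12 0 0 0 0 1;0 -.12 0 0 0 0 1;0 -.12 0 0 0 0 1;0 -.12 0 0 0 0 1;0 -.1 0 0 0 0 1'
python3 -m jog '0 -.08 0 0 0 0 1;0 -.08 0 0 0 0 1;0 -.08 0 0 0 0 1;0 -.08 0 0 0 0 1'
python3 -m jog '0 -.03 0 0 0 0 1;0 -.02 0 0 0 0 1;0 0 0 0 0 0 1'
python3 -c "
from h import *
go(None); reds('wrist')"
```

```text
time: 21.18
tool_pos: [589.3, 64.0, 221.8]
tcp_rot: [-180.0, 0.1, -177.9]
ft_force: [-0.1, -0.9, -4.6]
finger_gap: 12.9
grip_force: 59.5
time: 21.55
tool_pos: [589.2, 64.1, 221.7]
tcp_rot: [-180.0, 0.1, -177.9]
ft_force: [-2.1, -1.2, 6.4]
finger_gap: 13.0
grip_force: 61.2
time: 22.18
tool_pos: [591.4, 6.1, 221.7]
tcp_rot: [180.0, 0.2, -177.9]
ft_force: [-2.4, 2.0, 6.6]
finger_gap: 13.0
grip_force: 61.1
time: 22.68
tool_pos: [592.6, -25.7, 221.7]
tcp_rot: [180.0, 0.2, -177.9]
ft_force: [-2.3, 2.9, 6.1]
finger_gap: 12.6
grip_force: 61.1
time: 23.05
tool_pos: [592.8, -30.8, 221.7]
tcp_rot: [-180.0, 0.2, -177.9]
ft_force: [-2.4, -0.4, 5.2]
finger_gap: 13.1
grip_force: 61.1
t23.1 pos [592.8 -30.8 221.7] rpy [-180.     0.2 -177.9] F [-2.4 -0.4  5.2] gap 13.1 grip 61.1
wrist [ 137  181  125  113 8392] org x -35..30 y 1..70
```

```bash
for i in 1; do python3 -m jog '0 -.01 0 0 0 0 1;0 -.01 0 0 0 0 1;0 0 0 0 0 0 1' | sed -n '2p;4p'; python3 -m jog '0 -.01 0 0 0 0 1;0 -.01 0 0 0 0 1;0 0 0 0 0 0 1'| sed -n '2p;4p'; done
python3 -c "
from h import *
go(None); reds('wrist')"
```

```text
tool_pos: [592.9, -32.5, 221.7]
ft_force: [-2.1, 2.2, 6.3]
tool_pos: [593.0, -33.9, 221.8]
ft_force: [-2.7, 6.1, 6.2]
t23.9 pos [593.  -33.9 221.8] rpy [ 179.9    0.2 -177.8] F [-2.7  6.1  6.2] gap 12.9 grip 61.2
wrist [ 137  181  125  113 8314] org x -35..30 y -2..67
```

```bash
python3 -m jog '0 -.01 0 0 0 0 1;0 -.01 0 0 0 0 1;0 0 0 0 0 0 1' | sed -n '2p;4p'; python3 -m jog '0 -.01 0 0 0 0 1;0 0 0 0 0 0 1'| sed -n '2p;4p'
python3 -c "
from h import *
go(None); reds('wrist')"
```

```text
tool_pos: [593.0, -34.4, 221.7]
ft_force: [-2.3, 14.6, 7.6]
tool_pos: [593.0, -34.7, 221.7]
ft_force: [-3.2, 19.2, 8.7]
t24.5 pos [593.  -34.7 221.7] rpy [ 1.797e+02  1.000e-01 -1.778e+02] F [-3.2 19.2  8.7] gap 12.9 grip 61.5
wrist [ 137  181  125  114 8428] org x -35..30 y -2..67
```

```bash
python3 -m jog '0 0 0 0 0 0 0;0 0 0 0 0 0 0;0 0 0 0 0 0 0;0 0 -.5 0 0 0 0;0 0 -.6 0 0 0 0'
python3 -m jog '-.094 .503 0 0 0 0 0;-.094 .503 0 0 0 0 0;-.094 .503 0 0 0 0 0;-.094 .503 0 0 0 0 0;-.094 .503 0 0 0 0 0'
python3 -m jog '0 0 .5 0 0 0 0;0 0 0 0 0 0 0;0 0 0 0 0 0 0'
python3 -c "
from h import *
go([631,218.3,237],182.1); reds('wrist'); reds('top')
s=shot('wrist','w7');t=shot('side','s7')
im=np.vstack([s['img'][:,:,::-1],]); side=cv2.resize(t['img'][150:255,220:360,::-1],None,fx=4,fy=4)
cv2.imwrite('pics/m7.png',cv2.resize(np.hstack([cv2.resize(s['img'][100:400,:,::-1],(560,300)),cv2.resize(side,(400,300))]),(800,250)))"
```

```text
time: 25.2
tool_pos: [591.5, -38.1, 329.3]
tcp_rot: [180.0, -0.2, -177.9]
ft_force: [2.2, 0.3, -0.4]
finger_gap: 42.8
grip_force: 0.0
time: 25.82
tool_pos: [630.1, 216.5, 329.9]
tcp_rot: [-180.0, 0.0, -177.9]
ft_force: [0.2, -0.2, 0.3]
finger_gap: 42.6
grip_force: 0.0
time: 26.2
tool_pos: [630.2, 214.6, 280.8]
tcp_rot: [-180.0, -0.0, -177.9]
ft_force: [-0.2, 0.1, 0.6]
finger_gap: 42.6
grip_force: 0.0
t26.2 pos [630.2 214.6 280.8] rpy [-180.    -0.  -177.9] F [-0.2  0.1  0.6] gap 42.6 grip 0.0
 shift [-0.01   0.037  0.438] wz -0.000
top [291 153  13  11  46] org x 13..38 y 29..61
top [290 156  26  25 243] org x -34..28 y 2..62
```

```bash
python3 -m jog '-.01 .037 .3 0 0 0 0;0 0 .14 0 0 0 0;0 0 0 0 0 0 1;0 0 0 0 0 0 1;0 0 0 0 0 0 1' 80
python3 -m jog '0 0 0 0 0 0 1;0 0 0 0 0 0 1;0 0 0 0 0 0 1'
python3 -c "
from h import *
go(None)
o=None
for q in np.arange(2.5,.49,-.2):
    p=55*np.array([-np.cos(q+.15),np.sin(q+.15)])
    if o is not None: d=p-o; print('%.1f'%q,np.round([-d[0]/100,-d[1]/100],3),np.round(p+[0,56],0))
    o=p
"
```

```text
time: 27.02
tool_pos: [630.8, 218.4, 236.4]
tcp_rot: [-179.9, -0.0, -177.9]
ft_force: [-2.5, -5.5, -1.4]
finger_gap: 14.3
grip_force: 78.2
time: 27.4
tool_pos: [630.8, 218.4, 236.4]
tcp_rot: [-179.9, -0.0, -177.9]
ft_force: [-3.0, -5.4, -1.6]
finger_gap: 14.3
grip_force: 78.1
t27.4 pos [630.8 218.4 236.4] rpy [-179.9   -0.  -177.9] F [-3.  -5.4 -1.6] gap 14.3 grip 78.1
2.3 [ 0.061 -0.091] [42. 91.]
2.1 [ 0.078 -0.077] [35. 99.]
1.9 [ 0.092 -0.06 ] [ 25. 105.]
1.7 [ 0.102 -0.041] [ 15. 109.]
1.5 [ 0.108 -0.02 ] [  4. 111.]
1.3 [0.11  0.002] [ -7. 111.]
1.1 [0.107 0.024] [-17. 108.]
0.9 [0.1   0.045] [-27. 104.]
0.7 [0.089 0.064] [-36.  97.]
0.5 [0.075 0.08 ] [-44.  89.]
```

```bash
python3 -m jog '.061 0 -.091 0 0 0 1;.078 0 -.077 0 0 0 1;.092 0 -.06 0 0 0 1;.102 0 -.041 0 0 0 1;0 0 0 0 0 0 1'
python3 -m jog '.108 0 -.02 0 0 0 1;.11 0 .002 0 0 0 1;.107 0 .024 0 0 0 1; 0 0 0 0 0 0 1'
```

```text
time: 28.02
tool_pos: [597.2, 217.1, 262.1]
tcp_rot: [-179.9, -0.0, -177.9]
ft_force: [3.3, -3.4, -10.2]
finger_gap: 13.7
grip_force: 78.2
time: 28.52
tool_pos: [564.9, 216.9, 263.2]
tcp_rot: [179.9, 0.1, -177.9]
ft_force: [0.2, -0.3, -0.1]
finger_gap: 0.3
grip_force: 0.0
```

```bash
python3 -m jog '0 0 -.6 0 0 0 1;0 0 -.6 0 0 0 1;0 0 0 0 0 0 1;0 0 0 0 0 0 1' | head -2
cat >> h.py <<'E'
def lever():
    for cam,ref in [("side",pickle.load(open("s0.pkl","rb"))["side"]["img"]),("side",pickle.load(open("s2.pkl","rb"))["img"])]:
        s=shot(cam); d=cv2.GaussianBlur(np.abs(s["img"].astype(float)-ref).mean(2),(3,3),0); out=[]
        for q in np.arange(0,2.7,.1):
            v=[]
            for r in (45,55,65,72):
                a=-r*np.cos(q+.15); u=proj(s,[582.6+a,216.5+.0366*a,56+r*np.sin(q+.15)]).round().astype(int); v.append(d[u[1],u[0]])
            out.append(np.mean(v))
        print(" ".join("%.1f:%.0f"%(q,o) for q,o in zip(np.arange(0,2.7,.1),out)))
E
python3 -c "
from h import *
lever()"
```

```text
time: 29.02
tool_pos: [565.2, 216.8, 383.0]
0.0:62 0.1:26 0.2:10 0.3:5 0.4:4 0.5:4 0.6:5 0.7:4 0.8:4 0.9:4 1.0:5 1.1:5 1.2:5 1.3:4 1.4:4 1.5:4 1.6:4 1.7:6 1.8:15 1.9:40 2.0:53 2.1:45 2.2:11 2.3:4 2.4:5 2.5:5 2.6:5
0.0:3 0.1:2 0.2:2 0.3:2 0.4:2 0.5:2 0.6:2 0.7:2 0.8:2 0.9:1 1.0:2 1.1:2 1.2:2 1.3:2 1.4:2 1.5:2 1.6:2 1.7:3 1.8:9 1.9:35 2.0:52 2.1:62 2.2:28 2.3:14 2.4:28 2.5:53 2.6:42
```

```bash
python3 -m jog '0 0 0 0 0 0 1;0 0 0 0 0 0 1;0 0 0 0 0 0 1;0 0 0 0 0 0 1' | head -1
python3 -c "
from h import *
lever()"
```

```text
time: 29.62
0.0:62 0.1:26 0.2:9 0.3:5 0.4:4 0.5:4 0.6:5 0.7:4 0.8:4 0.9:5 1.0:4 1.1:4 1.2:5 1.3:4 1.4:5 1.5:5 1.6:4 1.7:4 1.8:4 1.9:5 2.0:5 2.1:4 2.2:7 2.3:13 2.4:26 2.5:50 2.6:39
0.0:3 0.1:2 0.2:2 0.3:2 0.4:2 0.5:2 0.6:2 0.7:2 0.8:2 0.9:2 1.0:3 1.1:2 1.2:2 1.3:2 1.4:2 1.5:2 1.6:2 1.7:2 1.8:2 1.9:2 2.0:2 2.1:2 2.2:2 2.3:2 2.4:2 2.5:2 2.6:2
```

```bash
python3 -m jog '0 0 0 0 .146 0 0;0 0 0 0 .146 0 0;0 0 0 0 .146 0 0;0 0 0 0 .145 0 0;0 0 0 0 0 0 0' 40
python3 -c "
from h import *
go([719.9,221.5,330]); go([719.9,221.5,209])
t=np.radians(35);Ry=lambda a:R.from_euler('y',a)
# one 0.15 rad step: TCP relative hinge in (x,z), tool z pointing (-sin t,-cos t)
for q in (2.5,2.35):
    tt=t-(2.5-q); c=np.array([-55*np.cos(q+.15)+155*np.sin(tt),55*np.sin(q+.15)+155*np.cos(tt)])
    if q<2.5: d=c-o; print('step x,z',d[0]*-np.cos(t)/100+d[1]*np.sin(t)/100, (-d[0]*np.sin(t)-d[1]*np.cos(t))/100)
    o=c
"
```

```text
time: 30.35
tool_pos: [565.6, 216.4, 380.4]
tcp_rot: [-180.0, -35.1, -177.9]
ft_force: [0.4, 0.8, 0.6]
finger_gap: 42.6
grip_force: 0.0
t30.4 pos [565.6 216.4 380.4] rpy [-180.   -35.1 -177.9] F [0.4 0.8 0.6] gap 42.6 grip 0.0
 shift [-1.553 -0.005 -0.476] 
t30.4 pos [565.6 216.4 380.4] rpy [-180.   -35.1 -177.9] F [0.4 0.8 0.6] gap 42.6 grip 0.0
 shift [-2.249 -0.005  0.514] 
step x,z 0.30775754864078697 -0.014185643548067776
```

```bash
python3 -m jog '-.518 0 -.158 0 0 0 0;-.518 0 -.158 0 0 0 0;-.518 0 -.158 0 0 0 0;0 0 0 0 0 0 0;0 0 0 0 0 0 0'
python3 -m jog '-.3 0 .43 0 0 0 0;-.3 0 .43 0 0 0 0;-.096 0 .13 0 0 0 0;0 0 0 0 0 0 0;0 0 0 0 0 0 0'
python3 -c "
from h import *
go([719.9,221.5,209])"
```

```text
time: 30.98
tool_pos: [716.4, 222.5, 333.3]
tcp_rot: [180.0, -34.9, -177.9]
ft_force: [-0.8, 0.0, -0.4]
finger_gap: 42.4
grip_force: 0.0
time: 31.6
tool_pos: [717.7, 222.7, 216.9]
tcp_rot: [179.9, -34.7, -177.8]
ft_force: [0.5, 0.6, 0.5]
finger_gap: 42.6
grip_force: 0.0
t31.6 pos [717.7 222.7 216.9] rpy [ 179.9  -34.7 -177.8] F [0.5 0.6 0.5] gap 42.6 grip 0.0
 shift [-0.063 -0.013  0.052]
```

```bash
python3 -m jog '-.055 -.01 .05 0 0 0 0;0 0 0 0 0 0 1;0 0 0 0 0 0 1;0 0 0 0 0 0 1;0 0 0 0 0 0 1' 60
python3 -m jog '0 0 0 0 0 0 1;0 0 0 0 0 0 1;0 0 0 0 0 0 1'
python3 -m jog '.308 0 -.014 0 -.143 0 1;.308 0 -.014 0 -.143 0 1;.308 0 -.014 0 -.143 0 1;0 0 0 0 0 0 1;0 0 0 0 0 0 1'
python3 -c "
from h import *
lever()"
```

```text
time: 32.22
tool_pos: [718.6, 221.3, 205.1]
tcp_rot: [-180.0, -35.0, -177.9]
ft_force: [0.7, -0.8, 0.0]
finger_gap: 14.9
grip_force: 58.9
time: 32.6
tool_pos: [718.6, 221.3, 205.1]
tcp_rot: [-180.0, -35.0, -177.9]
ft_force: [2.9, -0.9, 0.9]
finger_gap: 15.3
grip_force: 58.9
time: 33.22
tool_pos: [637.2, 218.3, 249.0]
tcp_rot: [-180.0, -9.3, -177.9]
ft_force: [-0.7, -0.6, -2.9]
finger_gap: 14.7
grip_force: 66.4
0.0:64 0.1:28 0.2:12 0.3:7 0.4:6 0.5:7 0.6:7 0.7:6 0.8:7 0.9:7 1.0:7 1.1:7 1.2:7 1.3:7 1.4:6 1.5:6 1.6:43 1.7:98 1.8:93 1.9:92 2.0:98 2.1:109 2.2:107 2.3:78 2.4:57 2.5:37 2.6:16
0.0:3 0.1:1 0.2:1 0.3:1 0.4:1 0.5:2 0.6:2 0.7:1 0.8:1 0.9:2 1.0:2 1.1:2 1.2:2 1.3:2 1.4:2 1.5:4 1.6:45 1.7:104 1.8:100 1.9:96 2.0:102 2.1:115 2.2:109 2.3:71 2.4:53 2.5:47 2.6:34
```

```bash
python3 -m jog '.308 0 -.014 0 -.143 0 1;.308 0 -.014 0 -.143 0 1;.308 0 -.014 0 -.143 0 1;0 0 0 0 0 0 1'
python3 -m jog '.308 0 -.014 0 -.143 0 1;.308 0 -.014 0 -.143 0 1;.308 0 -.014 0 -.143 0 1;0 0 0 0 0 0 1'
```

```text
time: 33.83
tool_pos: [543.5, 214.7, 251.8]
tcp_rot: [-180.0, 16.4, -177.8]
ft_force: [8.7, 2.7, -21.5]
finger_gap: 15.1
grip_force: 63.6
time: 34.33
tool_pos: [460.3, 211.7, 215.8]
tcp_rot: [-179.7, 41.3, -177.7]
ft_force: [10.3, 14.0, -29.0]
finger_gap: 14.7
grip_force: 63.9
```

```bash
python3 -m jog '0 0 .04 0 0 0 1;.105 0 -.01 0 0 0 1;.105 0 -.02 0 0 0 1;0 0 0 0 0 0 1'
python3 -m jog '0 0 0 0 0 0 0.2;0 0 0 0 0 0 .2;0 0 -.5 0 0 0 .2;0 0 -.5 0 0 0 1;0 0 0 0 0 .0 1'
python3 -c "
from h import *
lever(); go(None)"
```

```text
time: 34.83
tool_pos: [452.1, 211.7, 209.9]
tcp_rot: [-180.0, 42.0, -178.0]
ft_force: [11.1, -1.7, 2.0]
finger_gap: 15.1
grip_force: 66.1
time: 35.45
tool_pos: [382.9, 209.7, 285.8]
tcp_rot: [179.8, 42.0, -178.1]
ft_force: [0.3, 0.1, 0.8]
finger_gap: 0.5
grip_force: 0.0
0.0:62 0.1:26 0.2:9 0.3:5 0.4:4 0.5:4 0.6:5 0.7:4 0.8:19 0.9:63 1.0:44 1.1:10 1.2:5 1.3:4 1.4:4 1.5:4 1.6:4 1.7:4 1.8:5 1.9:5 2.0:5 2.1:4 2.2:4 2.3:4 2.4:4 2.5:5 2.6:5
0.0:3 0.1:2 0.2:3 0.3:2 0.4:2 0.5:2 0.6:2 0.7:2 0.8:23 0.9:68 1.0:50 1.1:11 1.2:3 1.3:2 1.4:2 1.5:2 1.6:1 1.7:2 1.8:2 1.9:2 2.0:2 2.1:3 2.2:5 2.3:15 2.4:29 2.5:53 2.6:42
t35.5 pos [383.  209.  281.6] rpy [-179.9   41.7 -177.9] F [-0.3 -0.6  0. ] gap 0.3 grip 0.0
```

```bash
python3 -m jog '0 0 -.3 0 .17 0 1;0 0 0 0 .175 0 1;0 0 0 0 .175 0 1;0 0 0 0 .175 0 1;0 0 0 0 0 0 1'
python3 -c "
from h import *
go([582.6,216.5,330]); go([582.6,216.5,278])"
```

```text
time: 36.17
tool_pos: [364.1, 207.5, 300.9]
tcp_rot: [-179.7, -0.4, -178.2]
ft_force: [0.7, -0.5, 0.5]
finger_gap: 0.0
grip_force: 0.0
t36.2 pos [364.1 207.5 300.9] rpy [-179.7   -0.4 -178.2] F [ 0.7 -0.5  0.5] gap 0.0 grip 0.0
 shift [-2.185  0.019 -0.306] 
t36.2 pos [364.1 207.5 300.9] rpy [-179.7   -0.4 -178.2] F [ 0.7 -0.5  0.5] gap 0.0 grip 0.0
 shift [-2.189  0.021  0.214]
```

```bash
python3 -m jog '0 0 -.35 0 0 0 1;-.546 .005 0 0 0 0 1;-.546 .005 0 0 0 0 1;-.546 .005 0 0 0 0 1;-.546 .005 0 0 0 0 1'
python3 -m jog '0 0 .25 0 0 0 1;0 0 .3 0 0 0 1;0 0 0 0 0 0 1;0 0 0 0 0 0 1'
python3 -c "
from h import *
go([582.6,216.5,278]); lever()"
```

```text
time: 36.8
tool_pos: [583.1, 217.6, 336.5]
tcp_rot: [-179.8, 0.0, -178.1]
ft_force: [0.0, 1.4, 0.8]
finger_gap: 0.5
grip_force: 0.0
time: 37.3
tool_pos: [581.3, 217.6, 283.6]
tcp_rot: [-179.8, -0.0, -178.0]
ft_force: [0.3, 0.0, 0.6]
finger_gap: 0.1
grip_force: 0.0
t37.3 pos [581.3 217.6 283.6] rpy [-179.8   -0.  -178. ] F [0.3 0.  0.6] gap 0.1 grip 0.0
 shift [-0.012 -0.012  0.056] 
0.0:63 0.1:28 0.2:11 0.3:6 0.4:5 0.5:6 0.6:6 0.7:6 0.8:18 0.9:65 1.0:49 1.1:11 1.2:26 1.3:47 1.4:74 1.5:71 1.6:33 1.7:5 1.8:5 1.9:6 2.0:6 2.1:6 2.2:6 2.3:6 2.4:5 2.5:6 2.6:6
0.0:3 0.1:1 0.2:1 0.3:1 0.4:1 0.5:1 0.6:2 0.7:2 0.8:21 0.9:70 1.0:56 1.1:13 1.2:26 1.3:47 1.4:72 1.5:71 1.6:34 1.7:2 1.8:2 1.9:1 2.0:2 2.1:2 2.2:6 2.3:15 2.4:30 2.5:54 2.6:43
```

```bash
python3 -m jog '0 -.01 .05 0 0 0 1;.2 0 .05 0 0 0 1;.1 0 .06 0 0 0 1;.1 0 .06 0 0 0 1;0 0 0 0 0 0 1'
python3 -m jog '.06 0 .065 0 0 0 1;.06 0 .065 0 0 0 1;.01 0 .04 0 0 0 1;0 0 0 0 0 0 1'
python3 -c "
from h import *
lever()"
```

```text
time: 38.02
tool_pos: [540.7, 215.1, 261.0]
tcp_rot: [-179.9, -0.2, -178.0]
ft_force: [0.4, 0.4, 0.0]
finger_gap: 0.5
grip_force: 0.0
time: 38.52
tool_pos: [527.8, 214.7, 243.9]
tcp_rot: [-179.9, -0.2, -178.0]
ft_force: [-2.1, -0.8, 4.6]
finger_gap: -0.0
grip_force: 2.0
0.0:7 0.1:45 0.2:72 0.3:80 0.4:79 0.5:75 0.6:68 0.7:57 0.8:56 0.9:69 1.0:67 1.1:57 1.2:39 1.3:17 1.4:5 1.5:5 1.6:6 1.7:5 1.8:6 1.9:6 2.0:6 2.1:6 2.2:6 2.3:6 2.4:6 2.5:6 2.6:6
0.0:67 0.1:72 0.2:84 0.3:88 0.4:83 0.5:79 0.6:73 0.7:61 0.8:60 0.9:71 1.0:68 1.1:60 1.2:40 1.3:17 1.4:1 1.5:1 1.6:1 1.7:1 1.8:1 1.9:2 2.0:1 2.1:2 2.2:6 2.3:15 2.4:30 2.5:54 2.6:44
```

```bash
python3 -m jog '0 0 .02 0 0 0 1;0 0 .02 0 0 0 1;0 0 0 0 0 0 1' | sed -n '2p;4p'
python3 -m jog '0 0 .02 0 0 0 1;0 0 0 0 0 0 1' | sed -n '2p;4p'
```

```text
tool_pos: [528.1, 214.8, 243.2]
ft_force: [-16.8, -5.1, 33.1]
tool_pos: [528.1, 214.9, 243.0]
ft_force: [-23.7, -7.0, 46.9]
```

```bash
python3 -m jog '0 0 -.1 0 0 0 1;0 0 -.5 0 0 0 1;0 0 -.5 0 0 0 1;.5 .3 -.5 0 0 0 1;.5 .3 -.2 0 0 0 1'
python3 -m jog '.2 .5 0 0 0 0 1;.0 .5 0 0 0 0 1;0 .5 0 0 0 0 1;0 .5 0 0 0 0 1;0 0 0 0 0 0 1'
python3 -c "
from h import *
go(None);lever(); reds('top'); reds('side')
s=shot('side','f1');t=shot('top','f2')
a=cv2.resize(s['img'][165:275,220:360],(560,440),interpolation=2);b=cv2.resize(t['img'][135:245,165:335],(680,440),interpolation=2)
cv2.imwrite('pics/fin.png',cv2.resize(np.hstack([a,b])[:,:,::-1],(800,284)))"
```

```text
time: 39.88
tool_pos: [435.9, 266.5, 411.3]
tcp_rot: [-180.0, 0.0, -178.2]
ft_force: [-0.1, 0.1, -0.1]
finger_gap: -0.1
grip_force: 0.0
time: 40.5
tool_pos: [408.2, 468.2, 406.3]
tcp_rot: [-179.8, -0.3, -177.8]
ft_force: [-0.1, 0.0, -0.2]
finger_gap: -0.0
grip_force: 0.0
t40.5 pos [408.2 468.2 406.3] rpy [-179.8   -0.3 -177.8] F [-0.1  0.  -0.2] gap -0.0 grip 0.0
0.0:2 0.1:2 0.2:2 0.3:2 0.4:1 0.5:2 0.6:2 0.7:2 0.8:1 0.9:2 1.0:2 1.1:2 1.2:2 1.3:2 1.4:1 1.5:1 1.6:2 1.7:2 1.8:2 1.9:2 2.0:2 2.1:2 2.2:2 2.3:2 2.4:2 2.5:2 2.6:2
0.0:61 0.1:26 0.2:10 0.3:5 0.4:5 0.5:4 0.6:5 0.7:5 0.8:5 0.9:4 1.0:5 1.1:5 1.2:5 1.3:5 1.4:5 1.5:5 1.6:5 1.7:5 1.8:5 1.9:5 2.0:4 2.1:5 2.2:6 2.3:13 2.4:25 2.5:50 2.6:39
top [290 153  26  29 441] org x -34..36 y 1..63
side [317 227  35  27 358] org x -39..37 y -6..82
```

View pics/fin.png

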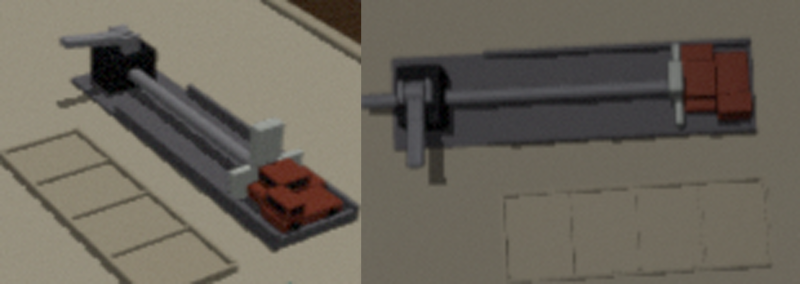

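```bash
python3 -m jog '-.4 -.45 0 0 0 0 1;-.2 -.57 0 0 0 0 1;-.2 -.57 0 0 0 0 1;-.2 -.57 0 0 0 0 1;-.2 -.57 0 0 0 0 1'
python3 -m jog '-.2 -.57 0 0 0 0 1;-.2 -.57 0 0 0 0 1;-.2 -.57 0 0 0 0 1;-.2 -.57 0 0 0 0 1;0 0 0 0 0 0 1'
python3 -m jog '0 0 .5 0 0 0 1;0 0 .3 0 0 0 1;0 0 0 0 0 0 1' | head -2
python3 -c "
from h import *
reds('wrist'); s=shot('wrist','w9'); im=s['img']; a=np.radians(2.1)
for x in (-25,-15,0,22):
  row=[]
  for y in np.arange(-6,84,1.5):
    z=20
    p=[594.5+x*np.cos(a)-y*np.sin(a),-108.3+x*np.sin(a)+y*np.cos(a),z]
    u=proj(s,p,True).round().astype(int); c=im[u[1],u[0]].astype(int); row.append('R' if c[0]>1.8*c[2] and c[0]>40 else ('W' if c.min()>150 else ('g' if c.min()>70 else '.')))
  print(x,''.join(row))
"
```

```text
time: 41.42
tool_pos: [538.8, 194.0, 409.5]
tcp_rot: [-179.9, -0.0, -178.1]
ft_force: [1.7, 0.3, 0.4]
finger_gap: 0.3
grip_force: 0.0
time: 42.05
tool_pos: [626.6, -33.6, 409.3]
tcp_rot: [-179.8, -0.1, -178.4]
ft_force: [-0.6, 1.2, 0.5]
finger_gap: 0.1
grip_force: 0.0
time: 42.42
tool_pos: [624.5, -28.3, 326.3]
wrist [ 181  126   82   86 3643] org x -33..39 y -0..66
-25 ggRRRRRRRRRRRRRRRRRRRRRRRR...RRRRRRRRRRRRRRRRRRRR.gggggg....
-15 WWgRRRRRRRRRRRRRRRRRRRRRRR.RRRRRRRRRRRRRRRRRRRRRRRgggggg....
0 WWWg.RRRRRRRRRRRRRRRRRRRRRRRRRRRRRRRRRRRRRRRRRRRgggggggggggg
22 WWWWgRRRRRRRRRRRRRRRRRRRRRRRRRRRRRRRRRRRRRRRRRRR.ggggggggggg
```

The profile runs end wall, car, car, plate with no lane showing between them.

```bash
python3 -c "
from bench import *
print(hand_in())"
```

```text
the job is handed in; nothing more can be done
None
```

The job is handed in: both cars present stand closed up against the end wall with the stop against them and the lever shut, which the last camera checks confirmed; it took two tries to swing the lever shut, and the cup, balm jar and key were not touched.

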